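Walk a die block round to the fence

TASK

Walk the heavy blue die block round by pushing its corners with the fingertips, until its brass side lies flat against the aluminium fence with the block between the fence's two yellow marks, then let go of it. Push it steadily along the desk: never lift, tip or knock it, and leave the other things on the desk where they are.

Things in the scene. Friction and masses are not known exactly. Their poses are not given: they have to be found in the camera images.
- block: Loose blue die block, 1.2 kg, 90 mm (its x) by 140 mm (y) by 40 mm high. Origin: centre of its underside. Its +x long side is brass, the rest blue, dark bore amid the top. Starts 130 to 170 mm from the fence, turned 70 to 125 degrees anticlockwise (from above) from its final place. On a raised foot, 66 x 96 mm; slides at 8 to 20 N; pushed 55 mm off centre it turns some 6 degrees per 10 mm.
- wear_plate (a point): Centre of the outer face of the block's brass side: 45 mm along the block's +x from its origin, 20 mm above its underside. Brass plate 7 mm thick, 140 mm long, 40 mm high.
- fence: Fixed aluminium bar, 280 mm long (its y), 30 mm thick, 30 mm high. Origin on the desk under the middle of its working face, the plane x = 0; the bar lies at x 0 to 30 mm, two feet behind it to 66 mm; the block starts on the -x (robot's) side. Block in place: axes parallel to the fence's, origin at about x = -45 mm, y = 0. Two yellow marks, inner edges at y = -102 and +102 mm. Yaw up to 15 degrees.
- bearing: Bystander: loose steel bearing ring, 52 mm across, 15 mm high, behind the fence; origin under its centre.
- vee: Bystander: loose dark steel V-block, 40 x 50 x 32 mm high, behind the fence; origin under its centre.
- calculator: Bystander: grey calculator, 150 x 100 x 16 mm, lying to the left; origin under its centre.
- eraser: Bystander: yellow eraser, 45 x 22 x 13 mm, to the right; origin under its centre.
- cup: Bystander: green cup, 74 mm across, 105 mm high, far left; origin under its centre.
- can: Bystander: blue spray can, 52 mm across, 150 mm high, far right; origin under its centre.
- brush: Bystander: bench brush lying to the right; origin under its middle.
Things that resemble listed ones, but are neither listed nor needed, are in the scene too. Several things look just like the block: the one meant starts farthest to the robot's left.

How it is judged:
At the end, for the whole second after the job is handed in: The block lies flat and at rest, its brass face against the fence: the face's centre within 4 mm of the fence's face, square to it within 0.045 rad (2.6 degrees), and the centre within 32 mm of the fence's middle, so that the block is between the yellow marks (x of wear_plate in the frame of fence between -0.004 and 0.004 m and y of wear_plate in the frame of fence between -0.032 and 0.032 m and angle between the x axis of block and the x axis of fence, either way round below 0.045 rad and angle between block's own z axis and vertical below 0.05 rad and height (world z) of block below 0.005 m and linear speed of block below 0.01 m/s); the robot touches nothing.
It fails at once if the block was pushed with the arm or the gripper's body, not the fingers (contact force between the arm and block above 8 N).
It fails at once if the block was lifted or tipped (height (world z) of block above 0.008 m or angle between block's own z axis and vertical above 0.12 rad).
It fails at once if the block was knocked: it moved faster than 0.35 m/s (linear speed of block above 0.35 m/s).
It fails at once if a bystander was moved by more than 20 mm (distance of any of bearing, vee, calculator, eraser, cup, can, brush from where it was at the start of the episode above 0.02 m).
It also fails if it takes over 64 s, if anything falls off the work surface, if the arm or the gripper's body presses on something with over 40 N, if the wrist force passes 120 N, or if a joint passes its speed limit or range.

ROBOT

A 7-joint arm with a two-finger parallel gripper is mounted at the origin on the work surface. World frame = base frame: x ahead of the robot, y to its left, z up, the work surface at z = 0. Lengths are in m, angles in rad, forces in N, time in s.
With the tool pointing down it reaches from about 0.425 to 0.875 m from the base axis. Payload 4.7 kg.
Tool frame: the origin (TCP) lies at the very end of the fingers, on their centre line; the grasp point (between the pads) lies 19 mm behind it; z points along the fingers, y is the line along which they close (so a half turn about z gives the same grasp; the last joint's range is limited). The gripper opens to 87 mm and grips with 3 to 60 N. Pads are 19 mm wide; open, the fingers measure 117 mm over their backs; the gripper's body (75 mm by 190 mm) begins 51 mm behind the grasp point.
Start: joints at [1.12, 0.321, -0.07, 1.45, 0.023, 1.371, -0.057], TCP at [0.291, -0.581, 0.223] pointing down, gripper open.
Joint ranges: [-2.86, 2.86], [-0.3, 2.09], [-1.38, 1.24], [0.06, 2.45], [-1.56, 4.7], [0.09, 2.05], [-2.69, 2.69]. Speed limits (rad/s): [2.57, 2.57, 3.14, 3.14, 3.14, 3.14, 3.14].

INTERFACE

Orientations are given as a rotation vector (axis times angle).
In Python, from bench import ctrl, vision gives the robot as it stands.
- The arm moves only by the tool jog_arm, never from a script. Its argument "increments" is a list of rows, each an object of numbers: "tx", "ty", "tz": the shift along the tool's x, y, z in mm; "wx", "wy", "wz": the turn, a rotation vector about the tool's x, y, z in rad; "gripper": the opening, from 0 (shut) to 1 (fully open). In form: [{"tx": .., "ty": .., "tz": .., "wx": .., "wy": .., "wz": .., "gripper": ..}, ...]. A call has exactly 5 rows; each row is the pose to reach, as a shift and turn from the pose commanded when the call began, along the tool's axes at that moment; what a row does not reach only later rows make up. A row lasts 1/12 s, in which the tool goes at most 41.7 mm and 7.16 degrees, less where a joint would pass 70% of its speed; a pose out of reach is approached as far as the arm can. A call with a gripper value outside its range is refused whole. The fingers move at their own pace and stop on an object; "grip_force" is the grip in N (left out, the last holds). Time passes only in rows, so rows that repeat a pose let the fingers close, or fill a call up. It gives the time, the measured TCP pose, the force, the opening and the grip force at its end, in the units of the state.
- ctrl.get_state(): the state, without advancing time (a new reading comes with each control period).
- vision.get_image(name): name is "scene" or "top"; returns a dict with "color" (384x512x3 uint8, blue, green, red), "fx", "fy", "cx", "cy" (pixels), "extrinsics" (4x4, takes a point from world to camera coordinates). Camera axes: x right, y down, z forward; pixel columns grow to the right and rows downward; lengths in m; the calibration is good to about 2 mm. A picture is of the moment at which its call begins. There is no depth.
- ctrl.close_job(): hands the job in; it is judged then, once.
Trained networks look in the newest picture that a camera, given by its name, has taken for a name from the list of things; names that differ only in an ending like _2 or _b are one class to them, and where a whole thing is asked for, a point or a joint stands for the part that bears it (a point fixed in the world has none). Each returns a list of dicts, best first, with "conf" (0 to 1); they miss things now and then, are a little off and sometimes report something else, mostly with a low value. They report only what shows in the picture. A call takes as long as a camera call. They do not tell look-alikes from the thing itself.
- vision.spot_in(camera, thing): "bbox" ([left, top, right, bottom] in pixels, round what is visible of it).
The state is a dict: "time": time; "joint_positions": joint angles; "qd": joint speeds; "joint_torque": joint torques, N m; "position": TCP position; "tool_rot": TCP orientation; "ft_force": force on the tool from outside, world axes, zero at the start; "torque": the same for the moment, N m; "grip_width": opening from 0.0 (shut) to 1.0 (fully open); "grip_force": force on a finger pad.
Only numpy, scipy, OpenCV 4.12 (cv2) and the standard library are available. Lean on these libraries where they do the work, as an engineer would, in place of code of your own. Each camera call takes 0.05 s, during which the arm holds its last target. There are 200 camera calls.

## Working session

There is one attempt and no reset: what is moved stays moved. The work goes in short steps, Python scripts to look and compute and a tool call to move; the robot and the scene stay as the last step left them, time stands still between calls to the robot, and variables do not carry over. Pictures are saved under pics/ and viewed, at most 10 in all, crops included, and the job is handed in when it is done.

Besides the shell and the picture viewer there is one more tool, called as name(argument=value, ...), one argument or row to a line, values as JSON. jog_arm: Moves the arm, as the interface text tells. Its arguments: {"type":"object","properties":{"increments":{"type":"array"},"grip_force":{"type":"number"}},"required":["increments"]}

```bash
ls && mkdir -p pics
python3 - <<'E'
from bench import ctrl, vision
import cv2, numpy as np
for n in ["top","scene"]:
    i=vision.get_image(n); cv2.imwrite(f"pics/{n}0.png",i["color"])
    print(n,i["fx"],i["fy"],i["cx"],i["cy"],np.round(i["extrinsics"],4).tolist())
    for t in ["block","fence","bearing","vee","calculator","eraser","cup","can","brush"]:
        print(t,[(np.round(d["bbox"]).tolist(),round(d["conf"],2)) for d in vision.spot_in(n,t)][:5])
print(ctrl.get_state())
E
```

```text
pics
top 467.3844850144535 467.3844850144535 255.61120330256452 196.90081406482747 [[-0.0133, -0.9998, 0.0118, -0.0398], [-0.9906, 0.0115, -0.1361, 0.5971], [0.136, -0.0135, -0.9906, 1.7705], [0.0, 0.0, 0.0, 1.0]]
block [([276.0, 227.0, 314.0, 270.0], 0.8), ([240.0, 194.0, 268.0, 232.0], 0.77), ([285.0, 173.0, 326.0, 199.0], 0.56)]
fence [([198.0, 156.0, 275.0, 179.0], 0.59)]
bearing [([217.0, 142.0, 235.0, 154.0], 0.54)]
vee [([247.0, 142.0, 261.0, 159.0], 0.54)]
calculator [([116.0, 225.0, 147.0, 265.0], 0.96)]
eraser [([333.0, 221.0, 343.0, 230.0], 0.59), ([201.0, 155.0, 275.0, 179.0], 0.42)]
cup [([115.0, 175.0, 138.0, 196.0], 0.62)]
can [([333.0, 161.0, 358.0, 179.0], 0.8)]
brush [([371.0, 185.0, 384.0, 236.0], 0.69)]
scene 393.99962576927504 393.99962576927504 252.92279285322368 188.28300127530878 [[0.7199, 0.6941, -0.0036, -0.4165], [0.4908, -0.5127, -0.7045, -0.2917], [-0.4908, 0.5054, -0.7097, 1.6035], [0.0, 0.0, 0.0, 1.0]]
block [([185.0, 209.0, 234.0, 258.0], 0.94), ([147.0, 167.0, 201.0, 202.0], 0.65), ([215.0, 164.0, 264.0, 201.0], 0.56)]
fence [([252.0, 176.0, 321.0, 23
[... 447 characters left out ...]
e': 1.0, 'joint_positions': array([ 1.12008942,  0.32099029, -0.07008617,  1.45050696,  0.02261288,
        1.3708158 , -0.0569193 ]), 'qd': array([-0.00043916,  0.00056818, -0.00105142, -0.00173414,  0.00011056,
       -0.00105858,  0.00104175]), 'joint_torque': array([ 4.67018581e-04, -4.91106820e+01, -4.02864413e-01, -3.12772143e+01,
       -6.38521858e-02,  3.35518119e-02, -2.11530147e-05]), 'position': array([ 0.29133309, -0.58106784,  0.22258924]), 'tool_rot': array([ 3.05705855e+00,  7.23527402e-01, -7.07002664e-05]), 'ft_force': array([-0.90317691,  0.22028783,  0.08110935]), 'torque': array([ 0.01999886, -0.01828418, -0.02735734]), 'grip_force': 0.0, 'grip_width': 1.002946558357508}
```

Run:
```python
import cv2
i=cv2.imread("pics/top0.png")
cv2.imwrite("pics/t1.png",cv2.resize(i[130:280,180:380],None,fx=4,fy=4,interpolation=cv2.INTER_CUBIC))
```

```text
(no output)
```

View pics/t1.png

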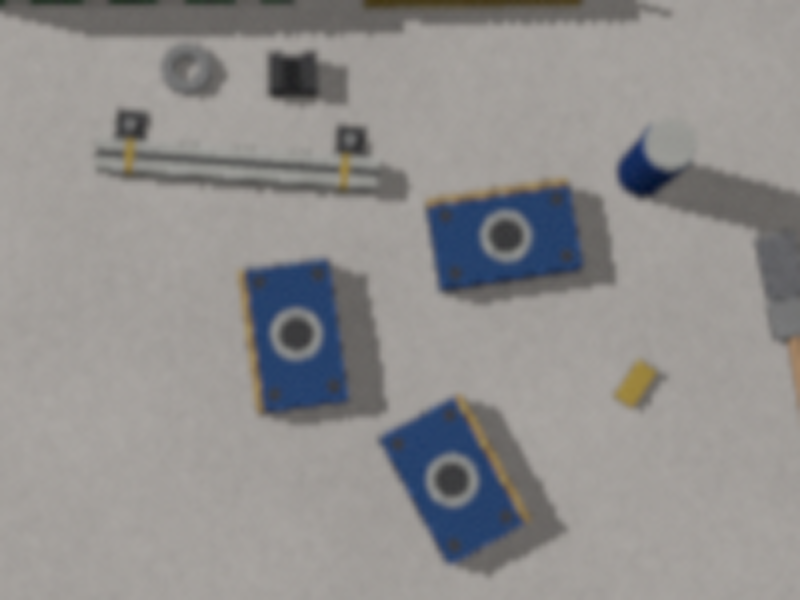

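View pics/scene0.png

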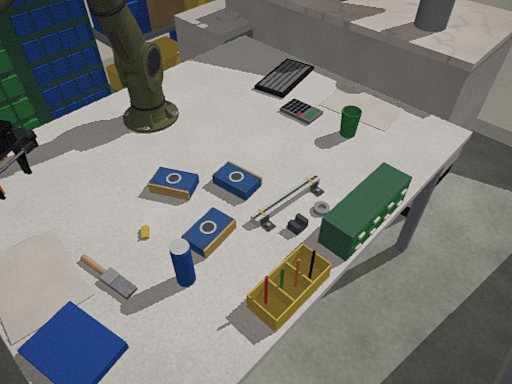

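Blocks in the top picture: A at (254,213), B at (306,189), C at (293,250). World +y is image-left, so A is farthest to the robot's left. Its brass side faces left (about +90°), which fits the description, and the crop above confirms it.

```bash
cat > h.py <<'E'
from bench import ctrl, vision
import cv2, numpy as np
def rect(im,z,x0,x1,y0,y1):
    """1 mm/px map of the plane at height z: row=(x1-x)*1000, col=(y1-y)*1000"""
    K=np.array([[im["fx"],0,im["cx"]],[0,im["fy"],im["cy"]],[0,0,1]]); E=im["extrinsics"]
    H=K@np.c_[E[:3,0],E[:3,1],E[:3,2]*z+E[:3,3]]
    W=H@np.array([[0,-.001,x1],[-.001,0,y1],[0,0,1]])
    return cv2.warpPerspective(im["color"],W,(int((y1-y0)*1000),int((x1-x0)*1000)),flags=cv2.INTER_CUBIC|cv2.WARP_INVERSE_MAP)
def block(im,near,z=.04):
    """blue top (83x140) of block nearest to 'near': origin xy, yaw of +x, sizes"""
    x0,x1,y0,y1=.2,.9,-.45,.45
    r=rect(im,z,x0,x1,y0,y1); h=cv2.cvtColor(r,cv2.COLOR_BGR2HSV)
    m=cv2.inRange(h,(95,110,50),(125,255,255))
    cs=[c for c in cv2.findContours(m,cv2.RETR_EXTERNAL,2)[0] if cv2.contourArea(c)>5000]
    rs=[cv2.minAreaRect(c) for c in cs]
    w=lambda p:np.array([x1-p[1]/1000,y1-p[0]/1000])
    R=min(rs,key=lambda q:np.hypot(*(w(q[0])-near)))
    B=cv2.boxPoints(R); P=np.array([w(p) for p in B]); c=P.mean(0)
    e=[P[1]-P[0],P[2]-P[1]]; L=[np.hypot(*v) for v in e]
    u=e[int(np.argmin(L))]/min(L)
    g=cv2.inRange(h,(12,70,80),(32,255,255))
    def cnt(s):
        q=c+s*u*.046; a=int((x1-q[0])*1000);b=int((y1-q[1])*1000); return (g[a-8:a+9,b-8:b+9]>0).sum()
    if cnt(-1)>cnt(1): u=-u
    # blue top spans x -45..38 -> its centre at -3.5
    return c+.0035*u, np.degrees(np.arctan2(u[1],u[0])), sorted(L), (cnt(1),cnt(-1))
E
python3 - <<'E'
from h import *
im=vision.get_image("top")
r=rect(im,.04,.2,.9,-.45,.45)
print(block(im,np.array([.55,0])))
E=im["extrinsics"];print("cam",-E[:3,:3].T@E[:3,3])
x0,x1,y0,y1=.5,.8,-.2,.3
f=rect(im,.03,x0,x1,y0,y1); 
h=cv2.cvtColor(f,cv2.COLOR_BGR2HSV); m=cv2.inRange(h,(15,90,80),(35,255,255))
for c in cv2.findContours(m,cv2.RETR_EXTERNAL,2)[0]:
    if cv2.contourArea(c)>30:
        b=cv2.boundingRect(c);print(b,x1-(b[1]+b[3]/2)/1000,y1-(b[0]+b[2]/2)/1000)
cv2.imwrite("pics/f.png",cv2.resize(f[:300,0:400],None,fx=2,fy=2))
E
```

```text
(array([ 0.53131205, -0.03649628], dtype=float32), np.float32(97.12501), [np.float32(0.07727365), np.float32(0.13519783)], (np.int64(84), np.int64(0)))
cam [ 0.35019223 -0.02280901  1.83563461]
(384, 87, 9, 37) 0.6945 -0.08850000000000002
(173, 70, 9, 35) 0.7125 0.1225
```

View pics/f.png

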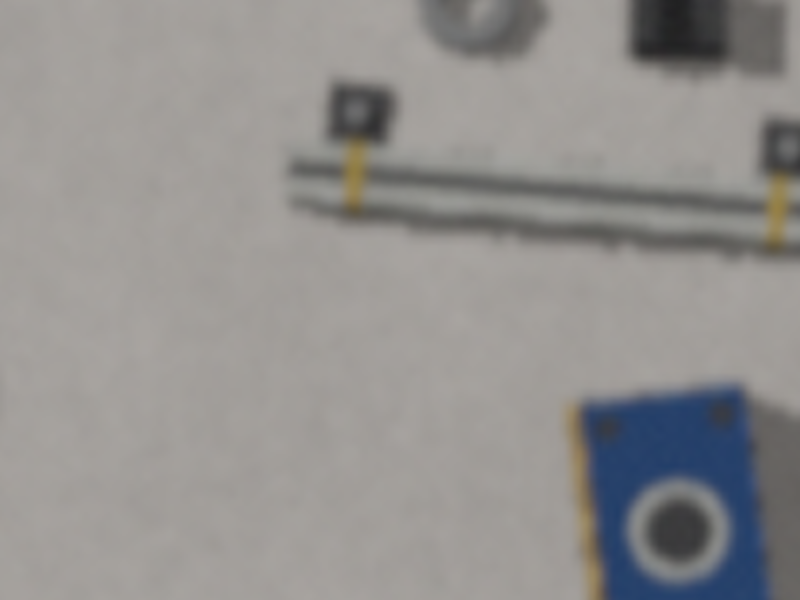

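```bash
cat >> h.py <<'E'
from scipy.spatial.transform import Rotation as Rn
F=np.array([.691,.018]); FY=-4.9
def go(x,y,z,yaw,s=None):
    """tx,ty,tz (mm), wx,wy,wz from the measured pose to target, tool down, tool x at yaw (deg)"""
    s=s or ctrl.get_state(); R=Rn.from_rotvec(s["tool_rot"])
    T=Rn.from_euler("z",yaw,degrees=True)*Rn.from_rotvec([np.pi,0,0])
    return np.r_[R.inv().apply(np.array([x,y,z])-s["position"])*1000,(R.inv()*T).as_rotvec()].round(3)
def infence(c,yaw):
    d=np.array(c)-F; a=np.radians(FY)
    return np.round(np.r_[(np.cos(a)*d[0]+np.sin(a)*d[1])*1000,(-np.sin(a)*d[0]+np.cos(a)*d[1])*1000,yaw-FY],1)
E
python3 - <<'E'
from h import *
im=dict(vision.get_image("top"))
print("C",block(im,np.array([.42,-.15]))[:2], block(im,np.array([.6,-.17]))[:2])
c=np.array([.5313,-.0365]); print(infence(c,97.1))
u=np.array([np.cos(np.radians(97.1)),np.sin(np.radians(97.1))])
p=c-.075*u; print(p, go(*p,.15,97.1), go(*p,.008,97.1))
E
```

```text
C (array([ 0.3921413 , -0.18822186], dtype=float32), np.float32(-61.893703)) (array([ 0.62810916, -0.24296468], dtype=float32), np.float32(7.9696274))
[-154.5  -67.9  102. ]
[ 0.54057011 -0.1109249 ] [ 433.533 -308.578   72.559    0.       0.      -1.23 ] [ 433.535 -308.599  214.559    0.       0.      -1.23 ]
```

jog_arm(
  increments=[
    {"tx": 33,"ty": -24,"tz": 6,"wz": -0.1},
    {"tx": 66,"ty": -47,"tz": 11,"wz": -0.2},
    {"tx": 99,"ty": -71,"tz": 17,"wz": -0.3},
    {"tx": 132,"ty": -94,"tz": 22,"wz": -0.4},
    {"tx": 165,"ty": -118,"tz": 28,"wz": -0.5},
  ],
)

```text
validation failed for argument at $.in...
```

```bash
python3 -c "
from h import *
print(go(.5406,-.111,.15,97.1))"
```

```text
[ 433.526 -308.498   72.559    0.       0.      -1.23 ]
```

jog_arm(
  increments=[
    {"tx": 33,"ty": -24,"tz": 6,"wx": 0,"wy": 0,"wz": -0.1,"gripper": 1},
    {"tx": 66,"ty": -47,"tz": 11,"wx": 0,"wy": 0,"wz": -0.2,"gripper": 1},
    {"tx": 99,"ty": -71,"tz": 17,"wx": 0,"wy": 0,"wz": -0.3,"gripper": 1},
    {"tx": 132,"ty": -94,"tz": 22,"wx": 0,"wy": 0,"wz": -0.4,"gripper": 1},
    {"tx": 165,"ty": -118,"tz": 28,"wx": 0,"wy": 0,"wz": -0.5,"gripper": 1},
  ],
)

```text
time: 1.52
position: [0.3867, -0.4001, 0.1947]
tool_rot: [2.779, 1.463, 0.0]
ft_force: [-0.4, -0.8, -0.3]
grip_width: 0.998
grip_force: 0.0
```

```bash
python3 -c "
from h import *
print(go(.5406,-.111,.15,97.1))"
```

```text
[ 3.25465e+02 -3.66660e+01  4.44990e+01  1.00000e-03  1.00000e-03
 -7.25000e-01]
```

jog_arm(
  increments=[
    {"tx": 38,"ty": -4,"tz": 5,"wx": 0,"wy": 0,"wz": -0.085,"gripper": 1},
    {"tx": 76,"ty": -8,"tz": 10,"wx": 0,"wy": 0,"wz": -0.17,"gripper": 1},
    {"tx": 114,"ty": -13,"tz": 15,"wx": 0,"wy": 0,"wz": -0.25,"gripper": 1},
    {"tx": 152,"ty": -17,"tz": 20,"wx": 0,"wy": 0,"wz": -0.34,"gripper": 1},
    {"tx": 190,"ty": -21,"tz": 26,"wx": 0,"wy": 0,"wz": -0.42,"gripper": 1},
  ],
)

```text
time: 1.93
position: [0.4776, -0.2319, 0.1689]
tool_rot: [2.413, 2.01, 0.0]
ft_force: [1.9, -0.2, -0.1]
grip_width: 0.997
grip_force: 0.0
```

```bash
python3 -c "
from h import *
print(go(.5406,-.111,.1,97.1))"
```

```text
[ 1.30396e+02  3.99960e+01  6.88250e+01  1.00000e-03  1.00000e-03
 -3.06000e-01]
```

jog_arm(
  increments=[
    {"tx": 35,"ty": 11,"tz": 15,"wx": 0,"wy": 0,"wz": -0.08,"gripper": 1},
    {"tx": 70,"ty": 21,"tz": 30,"wx": 0,"wy": 0,"wz": -0.16,"gripper": 1},
    {"tx": 104,"ty": 32,"tz": 45,"wx": 0,"wy": 0,"wz": -0.24,"gripper": 1},
    {"tx": 130,"ty": 40,"tz": 60,"wx": 0,"wy": 0,"wz": -0.306,"gripper": 1},
    {"tx": 130,"ty": 40,"tz": 69,"wx": 0,"wy": 0,"wz": -0.306,"gripper": 1},
  ],
)

```text
time: 2.35
position: [0.5422, -0.1052, 0.0986]
tool_rot: [-2.069, -2.361, -0.006]
ft_force: [-1.1, 1.3, 0.9]
grip_width: 1.002
grip_force: 0.0
```

```bash
python3 -c "
from h import *
print(go(.5406,-.111,.008,97.1))
im=vision.get_image('top');cv2.imwrite('pics/a.png',cv2.resize(im['color'][150:270,190:350],None,fx=4,fy=4))
im=vision.get_image('scene');cv2.imwrite('pics/a2.png',im['color'])"
```

```text
[-5.8750e+00 -2.4810e+00  9.0564e+01  2.0000e-03 -4.0000e-03  8.0000e-03]
```

View pics/a.png

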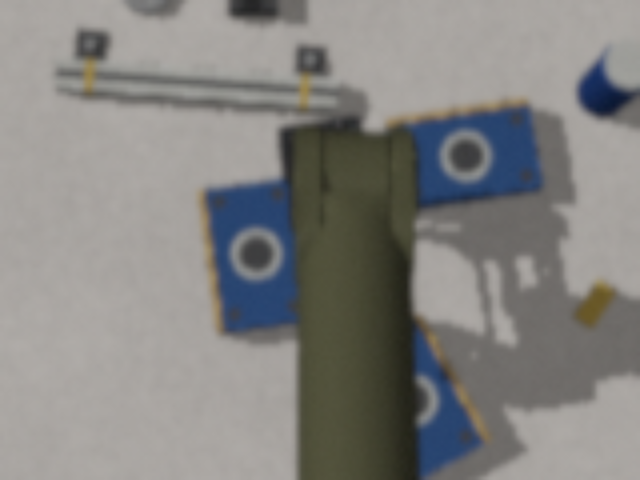

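Picture: block A at crop (257,253), still in place, and the arm beside its right face, well clear of the two look-alikes. I'm descending now.

jog_arm(
  increments=[
    {"tx": -6,"ty": -2,"tz": 20,"wx": 0,"wy": 0,"wz": 0,"gripper": 1},
    {"tx": -6,"ty": -2,"tz": 45,"wx": 0,"wy": 0,"wz": 0,"gripper": 1},
    {"tx": -6,"ty": -2,"tz": 70,"wx": 0,"wy": 0,"wz": 0,"gripper": 1},
    {"tx": -6,"ty": -2,"tz": 85,"wx": 0,"wy": 0,"wz": 0,"gripper": 1},
    {"tx": -6,"ty": -2,"tz": 90,"wx": 0,"wy": 0,"wz": 0,"gripper": 1},
  ],
)

```text
time: 2.87
position: [0.5367, -0.1215, 0.0076]
tool_rot: [-2.087, -2.345, 0.004]
ft_force: [-0.6, -0.3, 0.5]
grip_width: 0.997
grip_force: 0.0
```

```bash
python3 -c "
from h import *
s=ctrl.get_state();print(s['position'],s['ft_force'])
c=np.array([.5313,-.0365]);a=np.radians(97.1);u=np.array([np.cos(a),np.sin(a)])
print(go(*(c-.075*u),.008,97.1),go(*(c-.0545*u),.008,97.1),go(*(c-.0345*u),.008,97.1))"
```

```text
[ 0.53671844 -0.12150022  0.00759901] [-0.55204101 -0.31292238  0.54702422]
[ 1.0057e+01  5.0510e+00 -4.1900e-01 -4.0000e-03 -0.0000e+00 -8.0000e-03] [ 3.0556e+01  4.8950e+00 -4.1500e-01 -4.0000e-03 -0.0000e+00 -8.0000e-03] [ 5.0556e+01  4.7430e+00 -4.1000e-01 -4.0000e-03 -0.0000e+00 -8.0000e-03]
```

jog_arm(
  increments=[
    {"tx": 12,"ty": 5,"tz": 0,"wx": 0,"wy": 0,"wz": -0.008,"gripper": 1},
    {"tx": 22,"ty": 5,"tz": 0,"wx": 0,"wy": 0,"wz": -0.008,"gripper": 1},
    {"tx": 31,"ty": 5,"tz": 0,"wx": 0,"wy": 0,"wz": -0.008,"gripper": 1},
    {"tx": 40,"ty": 5,"tz": 0,"wx": 0,"wy": 0,"wz": -0.008,"gripper": 1},
    {"tx": 48,"ty": 5,"tz": 0,"wx": 0,"wy": 0,"wz": -0.008,"gripper": 1},
  ],
)

```text
time: 3.28
position: [0.5396, -0.073, 0.0114]
tool_rot: [2.072, 2.354, -0.002]
ft_force: [0.9, -7.0, -0.2]
grip_width: 1.0
grip_force: 3.5
```

```bash
python3 -c "
from h import *
s=ctrl.get_state();print(s['position'],s['ft_force'],s['tool_rot'])
im=vision.get_image('top');r=rect(im,.04,.4,.7,-.2,.2);h=cv2.cvtColor(r,cv2.COLOR_BGR2HSV);m=cv2.inRange(h,(15,70,80),(32,255,255))
for c in cv2.findContours(m,0,2)[0]:
    if cv2.contourArea(c)>150:
        p=np.array([[.7-q[1]/1000,.2-q[0]/1000] for q in cv2.boxPoints(cv2.minAreaRect(c))]);print(p.round(4).tolist())
cv2.imwrite('pics/b.png',cv2.resize(im['color'][150:270,190:350],None,fx=4,fy=4))"
```

```text
[ 0.5396146  -0.07295609  0.01135466] [ 0.86742031 -7.00454235 -0.23010376] [ 2.07154688e+00  2.35428936e+00 -1.67759371e-03]
[[0.536899983882904, -0.049400001764297485], [0.5393000245094299, -0.0697999969124794], [0.4422000050544739, -0.08160000294446945], [0.43970000743865967, -0.06120000034570694]]
[[0.5888000130653381, 0.033900000154972076], [0.5895000100135803, 0.028200000524520874], [0.4593999981880188, 0.011599999852478504], [0.4587000012397766, 0.01730000041425228]]
[[0.699999988079071, -0.08299999684095383], [0.699999988079071, -0.09300000220537186], [0.675000011920929, -0.09300000220537186], [0.675000011920929, -0.08299999684095383]]
```

View pics/b.png

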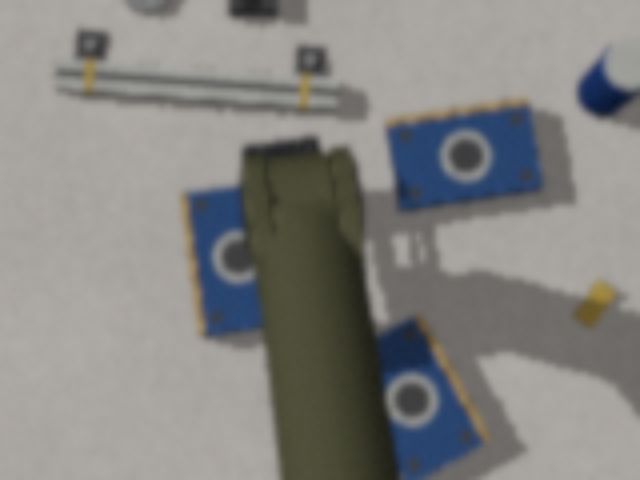

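Picture: block A now at crop (235,258), shifted left about 18 mm without turning, so the tool tracks as planned. Next I turn it about a pivot 40 mm off its centre, driving with the near finger.

jog_arm(
  increments=[
    {"tx": 3.6,"ty": -4.7,"tz": 1,"wx": 0,"wy": 0,"wz": 0.09,"gripper": 1},
    {"tx": 7.6,"ty": -9.2,"tz": 1,"wx": 0,"wy": 0,"wz": 0.18,"gripper": 1},
    {"tx": 11.9,"ty": -13.2,"tz": 1,"wx": 0,"wy": 0,"wz": 0.27,"gripper": 1},
    {"tx": 16.7,"ty": -16.8,"tz": 1,"wx": 0,"wy": 0,"wz": 0.36,"gripper": 1},
    {"tx": 21.7,"ty": -20,"tz": 1,"wx": 0,"wy": 0,"wz": 0.45,"gripper": 1},
  ],
)

```text
time: 3.75
position: [0.5159, -0.0552, 0.0107]
tool_rot: [2.549, 1.828, -0.004]
ft_force: [-2.8, -8.2, 7.3]
grip_width: 1.001
grip_force: 4.6
```

```bash
cat >> h.py <<'E'
def strip():
    """pose from the brass strip's top: origin xy, yaw"""
    im=vision.get_image('top');r=rect(im,.04,.4,.8,-.2,.2);h=cv2.cvtColor(r,cv2.COLOR_BGR2HSV);m=cv2.inRange(h,(12,70,80),(32,255,255))
    for c in cv2.findContours(m,0,2)[0]:
        (q,(w,l),_)=R=cv2.minAreaRect(c)
        if max(w,l)<60 or min(w,l)>14: continue
        p=np.array([[.8-a[1]/1000,.2-a[0]/1000] for a in cv2.boxPoints(R)]);e=[p[1]-p[0],p[2]-p[1]]
        v=max(e,key=np.linalg.norm);L=np.linalg.norm(v);yb=v/L
        if yb@[-.9,.5]<0: yb=-yb
        u=np.array([yb[1],-yb[0]]);cen=p.mean(0)-.0415*u;yaw=np.degrees(np.arctan2(u[1],u[0]))
        print("L%.3f"%L,cen.round(4),yaw.round(1),"fence",infence(cen,yaw))
    return im
def tool():
    s=ctrl.get_state();R=Rn.from_rotvec(s["tool_rot"]).as_matrix()
    print("t%.2f"%s["time"],s["position"].round(4),"yaw",np.degrees(np.arctan2(R[1,0],R[0,0])).round(1),s["ft_force"].round(1))
E
python3 -c "
from h import *
strip();tool()"
```

```text
L0.130 [ 0.5301 -0.0024] 71.2 fence [-158.6  -34.    76.1]
t3.80 [ 0.5156 -0.054   0.0106] yaw 71.0 [-1.6 -6.8  3.2]
```

The block is following the tool with both contacts held, so I continue with the same arc.

jog_arm(
  increments=[
    {"tx": 3.6,"ty": -4.7,"tz": 1,"wx": 0,"wy": 0,"wz": 0.09,"gripper": 1},
    {"tx": 7.6,"ty": -9.2,"tz": 1,"wx": 0,"wy": 0,"wz": 0.18,"gripper": 1},
    {"tx": 11.9,"ty": -13.2,"tz": 1,"wx": 0,"wy": 0,"wz": 0.27,"gripper": 1},
    {"tx": 16.7,"ty": -16.8,"tz": 1,"wx": 0,"wy": 0,"wz": 0.36,"gripper": 1},
    {"tx": 21.7,"ty": -20,"tz": 1,"wx": 0,"wy": 0,"wz": 0.45,"gripper": 1},
  ],
)

```text
time: 4.22
position: [0.5021, -0.0277, 0.009]
tool_rot: [2.894, 1.213, -0.006]
ft_force: [-5.4, -7.7, 8.1]
grip_width: 0.997
grip_force: 4.7
```

```bash
python3 -c "
from h import *
strip();tool()"
```

```text
L0.132 [0.5386 0.0084] 46.1 fence [-151.1  -22.6   51. ]
t4.27 [ 0.5023 -0.0261  0.009 ] yaw 45.3 [-3.1 -6.   4. ]
```

jog_arm(
  increments=[
    {"tx": 3.6,"ty": -4.7,"tz": 0,"wx": 0,"wy": 0,"wz": 0.09,"gripper": 1},
    {"tx": 7.6,"ty": -9.2,"tz": 0,"wx": 0,"wy": 0,"wz": 0.18,"gripper": 1},
    {"tx": 11.9,"ty": -13.2,"tz": 0,"wx": 0,"wy": 0,"wz": 0.27,"gripper": 1},
    {"tx": 16.7,"ty": -16.8,"tz": 0,"wx": 0,"wy": 0,"wz": 0.36,"gripper": 1},
    {"tx": 21.7,"ty": -20,"tz": 0,"wx": 0,"wy": 0,"wz": 0.45,"gripper": 1},
  ],
)

```text
time: 4.68
position: [0.5011, 0.0035, 0.0083]
tool_rot: [3.093, 0.539, -0.01]
ft_force: [-9.0, -4.3, 8.0]
grip_width: 1.003
grip_force: 4.8
```

```bash
python3 -c "
from h import *
strip();tool()"
```

```text
L0.088 [5.594e-01 5.000e-04] 22.4 fence [-129.7  -28.7   27.3]
t4.73 [0.502  0.005  0.0082] yaw 19.5 [-3.4 -3.9  1. ]
```

jog_arm(
  increments=[
    {"tx": 3.6,"ty": -4.7,"tz": 0,"wx": 0,"wy": 0,"wz": 0.09,"gripper": 1},
    {"tx": 7.6,"ty": -9.2,"tz": 0,"wx": 0,"wy": 0,"wz": 0.18,"gripper": 1},
    {"tx": 11.9,"ty": -13.2,"tz": 0,"wx": 0,"wy": 0,"wz": 0.27,"gripper": 1},
    {"tx": 16.7,"ty": -16.8,"tz": 0,"wx": 0,"wy": 0,"wz": 0.36,"gripper": 1},
    {"tx": 20.5,"ty": -19.3,"tz": 0,"wx": 0,"wy": 0,"wz": 0.43,"gripper": 1},
  ],
)

```text
time: 5.15
position: [0.5134, 0.031, 0.0079]
tool_rot: [3.138, -0.131, -0.011]
ft_force: [-8.7, 1.1, 6.3]
grip_width: 1.005
grip_force: 4.4
```

```bash
python3 -c "
from h import *
im=strip();tool()
im2=vision.get_image('scene')
a=cv2.resize(im['color'][140:260,180:330],(750,600));cv2.imwrite('pics/c.png',a)
b=cv2.resize(im2['color'][140:260,180:350],(800,565));cv2.imwrite('pics/d.png',b)"
```

```text
L0.066 [0.568  0.0587] -6.3 fence [-126.    30.    -1.4]
t5.20 [0.5144 0.0316 0.0079] yaw -4.9 [-4.6  0.   1.2]
```

View pics/c.png

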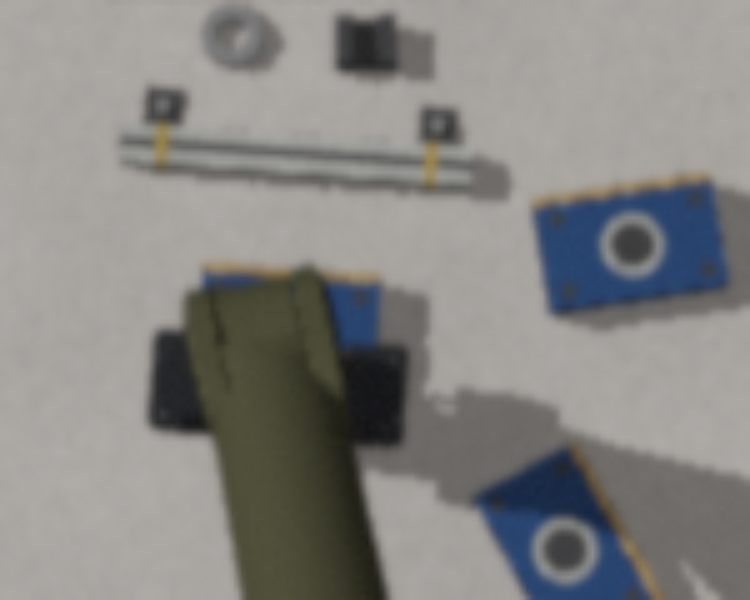

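Picture: the block is turned, its brass edge running crop (203,265)–(380,280), parallel to the fence and centred between the marks at (160,145) and (431,165). Next comes a straight push of about 78 mm with both fingers.

jog_arm(
  increments=[
    {"tx": 6,"ty": 0,"tz": 0,"wx": 0,"wy": 0,"wz": 0,"gripper": 1},
    {"tx": 14,"ty": 0,"tz": 0,"wx": 0,"wy": 0,"wz": 0,"gripper": 1},
    {"tx": 22,"ty": 0,"tz": 0,"wx": 0,"wy": 0,"wz": 0,"gripper": 1},
    {"tx": 30,"ty": 0,"tz": 0,"wx": 0,"wy": 0,"wz": 0,"gripper": 1},
    {"tx": 38,"ty": 0,"tz": 0,"wx": 0,"wy": 0,"wz": 0,"gripper": 1},
  ],
)

```text
time: 5.67
position: [0.5509, 0.0282, 0.0075]
tool_rot: [3.139, -0.125, -0.013]
ft_force: [-9.0, 0.1, 4.6]
grip_width: 0.996
grip_force: 4.8
```

```bash
python3 -c "
from h import *
im=strip();tool()
s=ctrl.get_state();print(infence(s['position'][:2],0))"
```

```text
t5.72 [0.5534 0.0279 0.0078] yaw -4.6 [-0.9  0.8 -2. ]
[-137.9   -1.9    4.9]
```

jog_arm(
  increments=[
    {"tx": 6,"ty": 0,"tz": 0,"wx": 0,"wy": 0,"wz": 0.005,"gripper": 1},
    {"tx": 12,"ty": 0,"tz": 0,"wx": 0,"wy": 0,"wz": 0.005,"gripper": 1},
    {"tx": 18,"ty": 0,"tz": 0,"wx": 0,"wy": 0,"wz": 0.005,"gripper": 1},
    {"tx": 24,"ty": 0,"tz": 0,"wx": 0,"wy": 0,"wz": 0.005,"gripper": 1},
    {"tx": 29,"ty": 0,"tz": 0,"wx": 0,"wy": 0,"wz": 0.005,"gripper": 1},
  ],
)

```text
time: 6.13
position: [0.5799, 0.0259, 0.0076]
tool_rot: [-3.139, 0.133, 0.012]
ft_force: [-10.3, 0.6, 5.8]
grip_width: 1.001
grip_force: 5.4
```

jog_arm(
  increments=[
    {"tx": 1,"ty": 0,"tz": 0,"wx": 0,"wy": 0,"wz": 0,"gripper": 1},
    {"tx": 2,"ty": 0,"tz": 0,"wx": 0,"wy": 0,"wz": 0,"gripper": 1},
    {"tx": 3,"ty": 0,"tz": 0,"wx": 0,"wy": 0,"wz": 0,"gripper": 1},
    {"tx": 4,"ty": 0,"tz": 0,"wx": 0,"wy": 0,"wz": 0,"gripper": 1},
    {"tx": 5,"ty": 0,"tz": 0,"wx": 0,"wy": 0,"wz": 0,"gripper": 1},
  ],
)

```text
time: 6.55
position: [0.5843, 0.0255, 0.0076]
tool_rot: [-3.139, 0.133, 0.013]
ft_force: [-10.2, 1.0, 5.2]
grip_width: 1.002
grip_force: 5.3
```

```bash
python3 -c "
from h import *
im=vision.get_image('top');tool()
s=ctrl.get_state();print(infence(s['position'][:2],0))
a=cv2.resize(im['color'][145:215,190:290],(800,560),interpolation=cv2.INTER_CUBIC);cv2.imwrite('pics/e.png',a)"
```

```text
t6.60 [0.5848 0.0255 0.0076] yaw -4.9 [-8.1  1.6  4.7]
[-106.5   -1.6    4.9]
```

View pics/e.png

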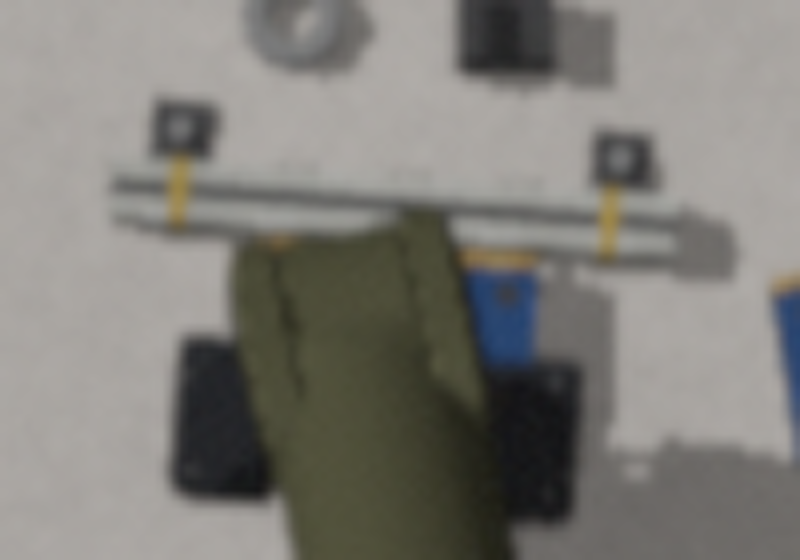

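Picture: the brass edge at crop (500,258) is just short of the fence face and the block is between the marks. I creep forward until the force rises.

jog_arm(
  increments=[
    {"tx": 1,"ty": 0,"tz": 0,"wx": 0,"wy": 0,"wz": 0,"gripper": 1},
    {"tx": 2,"ty": 0,"tz": 0,"wx": 0,"wy": 0,"wz": 0,"gripper": 1},
    {"tx": 3,"ty": 0,"tz": 0,"wx": 0,"wy": 0,"wz": 0,"gripper": 1},
    {"tx": 4,"ty": 0,"tz": 0,"wx": 0,"wy": 0,"wz": 0,"gripper": 1},
    {"tx": 5,"ty": 0,"tz": 0,"wx": 0,"wy": 0,"wz": 0,"gripper": 1},
  ],
)

```text
time: 7.02
position: [0.5894, 0.0251, 0.0076]
tool_rot: [-3.139, 0.133, 0.013]
ft_force: [-10.6, -0.0, 5.3]
grip_width: 0.997
grip_force: 5.4
```

jog_arm(
  increments=[
    {"tx": 0.6,"ty": 0,"tz": 0,"wx": 0,"wy": 0,"wz": 0,"gripper": 1},
    {"tx": 1.2,"ty": 0,"tz": 0,"wx": 0,"wy": 0,"wz": 0,"gripper": 1},
    {"tx": 1.8,"ty": 0,"tz": 0,"wx": 0,"wy": 0,"wz": 0,"gripper": 1},
    {"tx": 2.4,"ty": 0,"tz": 0,"wx": 0,"wy": 0,"wz": 0,"gripper": 1},
    {"tx": 3,"ty": 0,"tz": 0,"wx": 0,"wy": 0,"wz": 0,"gripper": 1},
  ],
)

```text
time: 7.43
position: [0.5906, 0.0249, 0.0076]
tool_rot: [3.139, -0.133, -0.019]
ft_force: [-16.9, -0.0, 11.3]
grip_width: 1.004
grip_force: 8.5
```

jog_arm(
  increments=[
    {"tx": 0.6,"ty": 0,"tz": 0,"wx": 0,"wy": 0,"wz": 0,"gripper": 1},
    {"tx": 1.2,"ty": 0,"tz": 0,"wx": 0,"wy": 0,"wz": 0,"gripper": 1},
    {"tx": 1.8,"ty": 0,"tz": 0,"wx": 0,"wy": 0,"wz": 0,"gripper": 1},
    {"tx": 2.4,"ty": 0,"tz": 0,"wx": 0,"wy": 0,"wz": 0,"gripper": 1},
    {"tx": 3,"ty": 0,"tz": 0,"wx": 0,"wy": 0,"wz": 0,"gripper": 1},
  ],
)

```text
time: 7.85
position: [0.5905, 0.0249, 0.0075]
tool_rot: [3.138, -0.133, -0.029]
ft_force: [-24.9, 0.6, 18.2]
grip_width: 1.001
grip_force: 12.4
```

```bash
python3 -c "
from h import *
tool();print(ctrl.get_state()['torque'])
s=ctrl.get_state();print(infence(s['position'][:2],0))"
```

```text
t7.85 [0.5905 0.0249 0.0075] yaw -4.8 [-24.9   0.6  18.2]
[0.25261883 4.93561509 0.09076638]
[-100.8   -1.7    4.9]
```

The tool stopped firmly at the fence, with the force up to 25 N and a balanced moment. I back straight off, then rise.

jog_arm(
  increments=[
    {"tx": -4,"ty": 0,"tz": 0,"wx": 0,"wy": 0,"wz": 0,"gripper": 1},
    {"tx": -10,"ty": 0,"tz": 0,"wx": 0,"wy": 0,"wz": 0,"gripper": 1},
    {"tx": -20,"ty": 0,"tz": 0,"wx": 0,"wy": 0,"wz": 0,"gripper": 1},
    {"tx": -32,"ty": 0,"tz": -5,"wx": 0,"wy": 0,"wz": 0,"gripper": 1},
    {"tx": -45,"ty": 0,"tz": -15,"wx": 0,"wy": 0,"wz": 0,"gripper": 1},
  ],
)

```text
time: 8.27
position: [0.5539, 0.027, 0.0223]
tool_rot: [-3.138, 0.135, 0.0]
ft_force: [-0.9, 0.4, 0.7]
grip_width: 1.003
grip_force: 0.0
```

jog_arm(
  increments=[
    {"tx": -15,"ty": 0,"tz": -30,"wx": 0,"wy": 0,"wz": 0,"gripper": 1},
    {"tx": -30,"ty": 0,"tz": -65,"wx": 0,"wy": 0,"wz": 0,"gripper": 1},
    {"tx": -40,"ty": 0,"tz": -100,"wx": 0,"wy": 0,"wz": 0,"gripper": 1},
    {"tx": -50,"ty": 0,"tz": -130,"wx": 0,"wy": 0,"wz": 0,"gripper": 1},
    {"tx": -50,"ty": 0,"tz": -150,"wx": 0,"wy": 0,"wz": 0,"gripper": 1},
  ],
)

```text
time: 8.68
position: [0.5049, 0.0319, 0.1767]
tool_rot: [3.139, -0.134, 0.009]
ft_force: [0.9, -0.1, 0.3]
grip_width: 0.997
grip_force: 0.0
```

jog_arm(
  increments=[
    {"tx": -5,"ty": 30,"tz": 0,"wx": 0,"wy": 0,"wz": 0,"gripper": 1},
    {"tx": -10,"ty": 65,"tz": 0,"wx": 0,"wy": 0,"wz": 0,"gripper": 1},
    {"tx": -10,"ty": 100,"tz": 0,"wx": 0,"wy": 0,"wz": 0,"gripper": 1},
    {"tx": -10,"ty": 135,"tz": 0,"wx": 0,"wy": 0,"wz": 0,"gripper": 1},
    {"tx": -10,"ty": 150,"tz": 0,"wx": 0,"wy": 0,"wz": 0,"gripper": 1},
  ],
)

```text
time: 9.1
position: [0.4814, -0.1228, 0.1735]
tool_rot: [3.135, -0.144, 0.004]
ft_force: [0.1, -0.7, 0.9]
grip_width: 0.999
grip_force: 0.0
```

```bash
python3 -c "
from h import *
im=vision.get_image('top');tool()
b=block(im,np.array([.64,.02]));print(b,infence(b[0],b[1]))
a=cv2.resize(im['color'][145:215,190:290],(800,560),interpolation=cv2.INTER_CUBIC);cv2.imwrite('pics/g.png',a)"
```

```text
t9.15 [ 0.4812 -0.1244  0.1733] yaw -5.4 [-0.1 -3.1  0. ]
(array([0.64177775, 0.01821973], dtype=float32), np.float32(-5.079618), [np.float32(0.08026132), np.float32(0.13382792)], (np.int64(50), np.int64(0))) [-49.1  -4.   -0.2]
```

View pics/g.png

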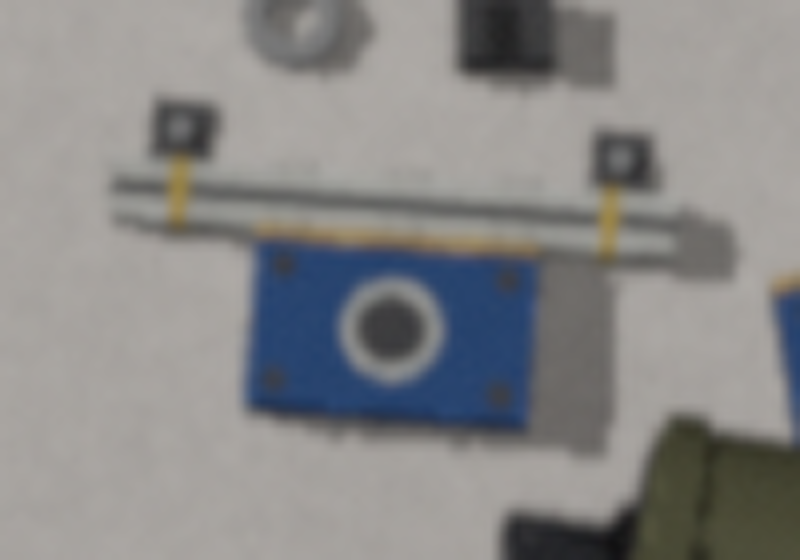

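Picture: the brass edge, crop (258,230)–(538,250), lies flush and parallel along the fence, midway between the marks at x 178 and 610. The arm is clear and the yaw error is about 0.2°, so I'm handing in.

```bash
python3 -c "
from h import *
print(ctrl.close_job())"
```

```text
the job is handed in; nothing more can be done
None
```

The job is handed in with the blue block's brass side pressed flat against the fence (about 0.2° off square), about 4 mm from the middle between the yellow marks, and the arm clear; the hand-in returned no verdict.

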